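# Clamp the re-glued domino holder

## Task

One long side of the empty mahogany domino holder lying between the jaws of the bar clamp has just been glued. Drop the pine spacer block into the middle of the holder so that its long way spans the holder's width, then pump the clamp's trigger until the moving jaw has closed on the holder, and finish still squeezing the trigger, so that the holder is held snugly between both jaw pads but not crushed. Move the jaw with the trigger only, and leave the other things on the shelf where they are.

Things in the scene. Friction and masses are not known exactly. Their poses are not given: they have to be found in the camera images.
- clamp: one-hand ratchet bar clamp, dark blue, black trigger, orange pads, lying loose on its side, 28 mm thick, 0.45 kg. Origin: on the bar's centre line in the head, at shelf level. Own y runs along the bar to the moving jaw; the jaws reach to own +x, pistol grip and trigger to own -x. Squeeze 65 mm from the origin towards -x: one finger behind the grip, one in front of the trigger, closing along own y
- trigger (a joint): 0 released (a 2 N spring returns it; 5 N pumps it), 0.28 rad fully squeezed. Each full squeeze ratchets the moving jaw about 7 mm closer; it stays there while the trigger goes back (let it go back fully). When both pads bear on the holder the trigger stops short, each pad pressing about 2.5 times the squeeze beyond 1.5 N (8 N: 15 N; 20 N: 45 N; past 20 N it may skip). Letting go loses the pressure
- trigger_blade: black trigger blade, 52 x 11 x 20 mm; origin: its centre
- trigger_front (a point): point on the front face of the trigger where a finger should push, 14 mm above the shelf; 59 mm from grip_back when released, 33 mm fully squeezed. Between squeezes open the fingers to 85 mm or more, for the grip stays where it was squeezed. Blade and grip are solid from 4 to 24 mm above the shelf, and fingers can go down beside them nearly to the shelf
- grip_back (a point): point on the back face of the pistol grip where the other finger should push, 14 mm above the shelf
- jaw: moving jaw with its toothed bar, sliding along clamp y (closes towards clamp -y), to be moved by the trigger only, not pushed by the robot; 32 to 42 mm of travel are left at the start. Axes as the clamp's; origin on the bar's centre line, at the clamp's origin (14 mm up) when fully open
- moving_pad: orange pad of the moving jaw, 32 x 24 mm face, 6 mm thick; origin: centre of the face that meets the holder, 14 mm above the shelf
- fixed_pad: orange pad of the fixed jaw, same size; origin: centre of the face that meets the holder, 14 mm above the shelf
- holder: open-topped empty mahogany domino holder, 136 (own x) x 61 (own y) x 36 mm high, walls and floor 6 mm, inside 124 x 49 mm and 30 mm deep, 0.16 kg, loose between the jaws, 5 mm or more clear of both, its width (own y) along the clamp's bar; origin: centre of its underside. A pale glue line along one long side. Pad forces above 80 N crush it
- spacer: pine spacer block, 28 (own x) x 44 (own y, the long way) x 30 mm high, edges rounded, 30 g, lying loose on the shelf to the left or the right of the clamp; origin: centre of its underside. It fits the holder's 49 mm inner width with 2.5 mm to spare each side
- pillbox: lavender seven-day pill box, 150 x 34 x 24 mm, on the other side of the clamp from the spacer; leave alone
- holder_full: second mahogany holder, full of dominoes, 136 x 61 x 36 mm, at the back; leave alone
- bell: brass hand bell standing on its mouth, 68 mm across, 118 mm high, at the back; leave alone
- teapot_lid: white porcelain teapot lid, 60 mm across, 33 mm high, left of the work; leave alone
- glue_bottle: white glue bottle with yellow nozzle, 50 mm across, 134 mm high, at the back; leave alone
- mug: blue mug, 82 mm across, 92 mm high, at the right; leave alone
There are look-alikes about, which are no part of the job. Of the things that look like the spacer, take the one that is farthest to the robot's left at the start. Leave any blue look-alike of the holder alone.

How it is judged:
On the way:
1. the spacer lies let go on the floor of the holder, across its width, before the jaws bear on it (x of spacer in the frame of holder between -0.03 and 0.03 m and y of spacer in the frame of holder between -0.007 and 0.007 m and z of spacer in the frame of holder below 0.01 m and angle between the y axis of spacer and the y axis of holder, either way round below 0.25 rad and angle between spacer's own z axis and vertical below 0.15 rad and contact force between the fingers and spacer below 0.1 N and contact force between moving_pad and holder below 3 N), for 0.3 s.
At the end, for the whole second after the job is handed in: the fingers still squeeze the trigger blade (more than 2 N); both jaw pads press on the holder with more than 5 N and less than 80 N; the holder sits flat on the shelf with the spacer lying on its floor, within 30 mm of the middle lengthwise and spanning the width within 0.25 rad (x of spacer in the frame of holder between -0.03 and 0.03 m and y of spacer in the frame of holder between -0.007 and 0.007 m and z of spacer in the frame of holder below 0.01 m and angle between the y axis of spacer and the y axis of holder, either way round below 0.25 rad and angle between spacer's own z axis and vertical below 0.15 rad and contact force between moving_pad and holder between 5 and 80 N and contact force between fixed_pad and holder above 5 N and contact force between the fingers and trigger_blade above 2 N and angle between holder's own z axis and vertical below 0.1 rad and height (world z) of holder below 0.01 m); the arm keeps its last pose, push and grip.
It fails at once if the holder is crushed: a pad presses on it with more than 80 N (contact force between any of moving_pad, fixed_pad and holder above 80 N).
It fails at once if the jaws bear on the holder while the spacer is not in place (contact force between each of moving_pad, fixed_pad and holder above 4 N and not (x of spacer in the frame of holder between -0.03 and 0.03 m and y of spacer in the frame of holder between -0.007 and 0.007 m and z of spacer in the frame of holder below 0.01 m and angle between the y axis of spacer and the y axis of holder, either way round below 0.25 rad and angle between spacer's own z axis and vertical below 0.15 rad)).
It fails at once if the robot pushes the moving jaw instead of using the trigger (contact force between any of the fingers, the arm and jaw above 4 N).
It fails at once if another thing on the shelf is moved by more than 30 mm (distance of any of pillbox, holder_full, bell, teapot_lid, glue_bottle, mug from where it was at the start of the episode above 0.03 m).
It also fails if it takes over 72 s, if anything falls off the work surface, if the arm or the gripper's body presses on something with over 40 N, if the wrist force passes 120 N, or if a joint passes its speed limit or range.

## Robot

A 6-joint arm with a two-finger parallel gripper is mounted at the origin on the work surface. World frame = base frame: x ahead of the robot, y to its left, z up, the work surface at z = 0. Lengths are in m, angles in rad, forces in N, time in s.
With the tool pointing down it reaches from about 0.35 to 0.85 m from the base axis. Payload 8.1 kg.
Tool frame: the origin (TCP) lies at the centre of the arm's flange, where the gripper is bolted on; the fingertips stand 186 mm ahead of it and the grasp point (between the pads) lies 167 mm ahead of it (robot.grasp_offset is the distance from the TCP to the grasp point, in m); z points along the fingers, y is the line along which they close (so a half turn about z gives the same grasp; the last joint's range is limited). The gripper opens to 93 mm and grips with 3 to 60 N. Pads are 15 mm wide; open, the fingers measure 128 mm over their backs; the gripper's body (75 mm by 188 mm) begins 65 mm behind the grasp point.
Start: joints at [-1.3, 0.13, 1.488, -0, 1.523, -0.085], TCP at [0.209, -0.562, 0.405] pointing down, gripper open.
Joint ranges: [-2.96, 2.96], [-0.89, 2.26], [0.02, 2.5], [-1.34, 4.48], [0, 2.73], [-2.66, 2.66]. Speed limits (rad/s): [2.39, 2.39, 2.79, 3.14, 3.14, 3.14].

## Interface

Orientations are given as a rotation vector (axis times angle).
In Python, from plant import robot gives the robot as it stands.
- The arm moves only by the tool drive_tool, never from a script. Its argument "moves" is one flat list of numbers, 7 for each row, row after row: the finger opening in mm, from 0 to 93, then the shift along the tool's x, y, z in mm, then the turn, a rotation vector about the tool's x, y, z in degrees. A call has 1 to 8 rows; each row shifts and turns the commanded pose from where the row before left it, along the tool's axes as they then stand; what a row does not reach is not made up. A row lasts 1/10 s, in which the tool goes at most 50 mm and 8.59 degrees, less where a joint would pass 70% of its speed; a pose out of reach is approached as far as the arm can. A call is refused whole if a number of a shift passes 50 or a number of a turn 8.59, either way. A call with a gripper value outside its range is refused whole. The fingers move at their own pace and stop on an object; "grip_force" is the grip in N (left out, the last holds). Time passes only in rows, so rows that do not move let the fingers close. It gives the time, the measured TCP pose, the force, the opening and the grip force at its end, in the units of the state.
- robot.read_state(): the state, without advancing time (a new reading comes with each control period).
- robot.read_camera(name): name is "scene" or "top"; returns a dict with "color" (400x640x3 uint8, red, green, blue), "depth" (400x640 float32, m along the optical axis (not along the pixel's ray), 0 where there is no reading), "mtx" (3x3 intrinsics, pixels), "R" (3x3) and "t" (3): a world point X has camera coordinates R X + t. Camera axes: x right, y down, z forward; pixel columns grow to the right and rows downward; lengths in m; the calibration is good to about 2 mm. A picture is of the moment at which its call begins.
- robot.close_job(): hands the job in; it is judged then, once.
The state is a dict: "t": time; "q": joint angles; "dq": joint speeds; "joint_torque": joint torques, N m; "tool_pos": TCP position; "orientation": TCP orientation; "force": force on the tool from outside, world axes, zero at the start; "wrist_torque": the same for the moment, N m; "opening": finger opening in m; "gripper_force": force on a finger pad.
Only numpy, scipy, OpenCV 4.12 (cv2) and the standard library are available. Lean on these libraries where they do the work, as an engineer would, in place of code of your own. Each camera call takes 0.05 s, during which the arm holds its last target. There are 200 camera calls.

## Working session

There is one attempt and no reset: what is moved stays moved. The work goes in short steps, Python scripts to look and compute and a tool call to move; the robot and the scene stay as the last step left them, time stands still between calls to the robot, and variables do not carry over. Pictures are saved under pics/ and viewed, at most 11 in all, crops included, and the job is handed in when it is done.

Besides the shell and the picture viewer there is one more tool, called after ">>>" by a JSON object that holds its "op" and its "data". drive_tool: Moves the arm, as the interface text tells. Its arguments: {"type":"object","properties":{"moves":{"type":"array","items":{"type":"number"}},"grip_force":{"type":"number"}},"required":["moves"]}

```bash
ls; mkdir -p pics; python3 - <<'E'
from plant import robot
import cv2,numpy as np
for n in ("top","scene"):
    c=robot.read_camera(n); np.savez(f"pics/{n}0.npz",**c)
    cv2.imwrite(f"pics/{n}0.png",c["color"][:,:,::-1])
    print(n,c["mtx"].tolist(),c["R"].round(4).tolist(),c["t"].round(4).tolist())
s=robot.read_state();print(s)
E
```

```text
pics
top [[445.73688404641985, 0.0, 320.02829050704855], [0.0, 445.73688404641985, 197.8870243265529], [0.0, 0.0, 1.0]] [[-0.0002, -1.0, 0.0008], [-0.9943, 0.0001, -0.1068], [0.1068, -0.0008, -0.9943]] [-0.1058, 0.5711, 1.5867]
scene [[425.83674936580235, 0.0, 322.7921791961245], [0.0, 425.83674936580235, 204.01950392863282], [0.0, 0.0, 1.0]] [[0.7448, 0.6669, -0.0215], [0.443, -0.5184, -0.7315], [-0.499, 0.5353, -0.6815]] [-0.371, -0.2974, 1.6698]
{'t': 0.1, 'q': array([-1.30039099e+00,  1.31106247e-01,  1.48914047e+00, -8.75744234e-06,
        1.52303517e+00, -8.54064755e-02]), 'dq': array([ 0.0001877 , -0.00163632, -0.00049022, -0.00050843,  0.00013313,
       -0.00147952]), 'joint_torque': array([ 1.29643704e-03, -5.61341465e+01, -4.93096197e+01,  7.71013205e-02,
        2.91504170e-02, -2.64220824e-05]), 'tool_pos': array([ 0.20897225, -0.5622165 ,  0.40379622]), 'orientation': array([-3.09035234e+00, -5.55667400e-01,  2.58634728e-04]), 'force': array([-0.43954019, -0.52194701, -0.95461084]), 'wrist_torque': array([ 0.01881465,  0.00054589, -0.05886017]), 'gripper_force': 0.0, 'opening': 0.09297364323622909}
```

View pics/top0.png

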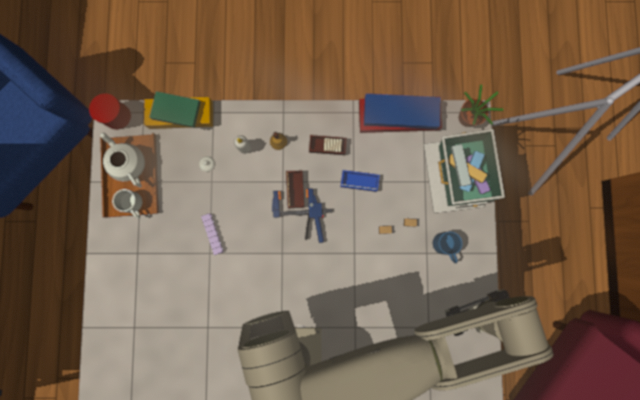

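View pics/scene0.png

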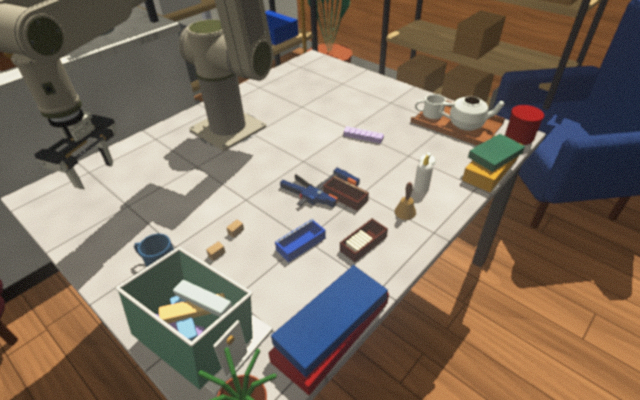

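```bash
cat > h.py <<'E'
import numpy as np,cv2
def load(n): return dict(np.load(f"pics/{n}.npz"))
def proj(c,X):
    p=(np.atleast_2d(X)@c["R"].T+c["t"])@c["mtx"].T; return p[:,:2]/p[:,2:]
def back(c,uv,z):
    uv=np.atleast_2d(uv); r=np.c_[uv,np.ones(len(uv))]@np.linalg.inv(c["mtx"]).T@c["R"]
    o=-c["R"].T@c["t"]; return o+r*((z-o[2])/r[:,2])[:,None]
def ortho(c,x0,x1,y0,y1,z,s=2000.):
    """rectified: up=+x, left=+y, s px/m; col=(y1-y)s,row=(x1-x)s"""
    W=[[x1,y1,z],[x1,y0,z],[x0,y0,z],[x0,y1,z]]
    d=np.float32([[(y1-w[1])*s,(x1-w[0])*s] for w in W])
    H=cv2.getPerspectiveTransform(np.float32(proj(c,W)),d)
    return cv2.warpPerspective(c["color"],H,(int((y1-y0)*s),int((x1-x0)*s)),flags=cv2.INTER_CUBIC)
def cloud(c):
    v,u=np.mgrid[:400,:640]; d=c["depth"]
    P=np.stack([u*d,v*d,d],-1)@np.linalg.inv(c["mtx"]).T
    return (P-c["t"])@c["R"]
E
python3 - <<'E'
from h import *
t=load("top0");s=load("scene0")
for n,uv in dict(spL=(385.5,229.5),spR=(411,222),holder=(297,189),head=(316,210),pill=(212,234),blue=(360,181)).items(): print(n,back(t,uv,.02).round(3))
P=cloud(t); 
for uv in ((385,229),(297,189),(316,205),(318,225),(350,240)): print(uv,P[uv[1],uv[0]].round(4))
a=ortho(t,.42,.68,-.12,.16,.02,2100); b=ortho(s,.42,.68,-.12,.16,.02,2100)
for im,n in((a,"orthoT"),(b,"orthoS")):
    im=np.ascontiguousarray(im[:,:,::-1])
    for k in range(0,28,2):
        cv2.putText(im,str(160-k*10),(int(k*21),8),0,.3,(0,255,0))
        if k<26: cv2.putText(im,str(680-k*10),(0,int(k*21)+3),0,.3,(0,255,0))
    cv2.imwrite(f"pics/{n}.png",im)
E
```

```text
spL [[ 0.457 -0.343  0.02 ]]
spR [[ 0.484 -0.436  0.02 ]]
holder [[ 0.605 -0.022  0.02 ]]
head [[ 0.528 -0.091  0.02 ]]
pill [[0.441 0.285 0.02 ]]
blue [[ 0.635 -0.252  0.02 ]]
(385, 229) [ 0.4585 -0.3405  0.0262]
(297, 189) [ 0.6073 -0.0207  0.0019]
(316, 205) [ 0.5451 -0.0913  0.0317]
(318, 225) [ 0.4728 -0.0985  0.031 ]
(350, 240) [ 0.4193 -0.2153  0.0039]
```

View pics/orthoT.png

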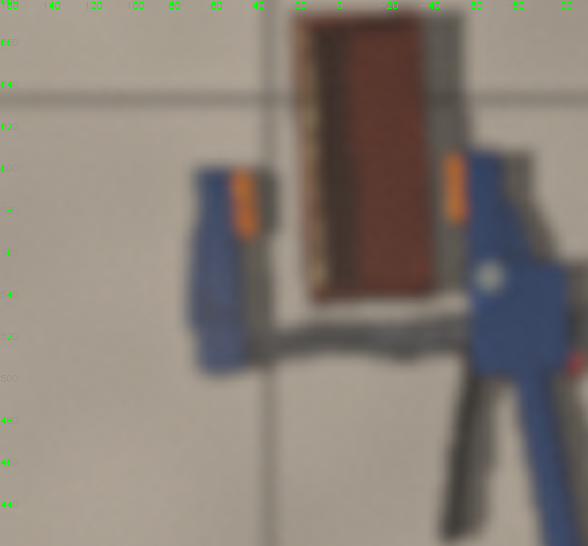

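View pics/orthoS.png

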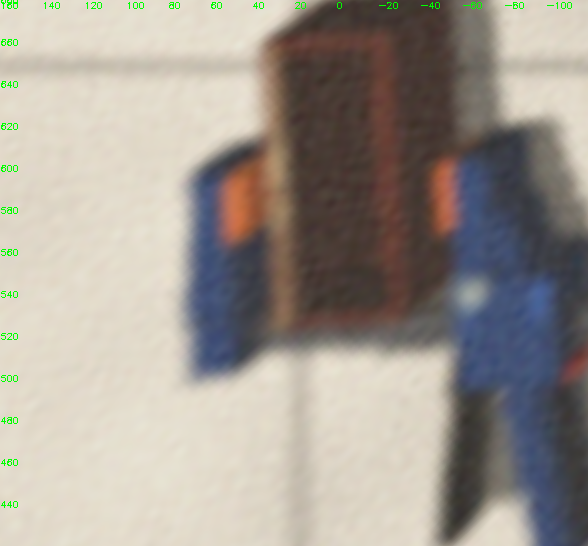

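```bash
python3 - <<'E'
from h import *
t=load("top0");s=load("scene0")
def rect(m,x1,y1,S):
    n,l,st,_=cv2.connectedComponentsWithStats(m.astype(np.uint8)); i=1+st[1:,4].argmax()
    pts=np.argwhere(l==i)[:,::-1].astype(np.float32); (c,r,w),a=cv2.minAreaRect(pts),0
    b=cv2.boxPoints((c,r,w)); W=np.c_[x1-b[:,1]/S,y1-b[:,0]/S]
    return W.mean(0).round(4),(np.array(r)/S).round(4),[np.degrees(np.arctan2(*(W[k+1]-W[k])[::-1])).round(1) for k in(0,1)]
S=2000.
for n,c in(("T",t),("S",s)):
    a=ortho(c,.42,.50,-.40,-.30,.03,S); hsv=cv2.cvtColor(a,cv2.COLOR_RGB2HSV)
    for th in (70,90,110): print(n,"spacer",th,rect(hsv[...,1]>th,.50,-.30,S))
    ims=[np.ascontiguousarray(cv2.resize(a[:,:,::-1],None,fx=1.9,fy=1.9))]
    o=ortho(c,.42,.70,-.12,.10,.014,S); hs=cv2.cvtColor(o,cv2.COLOR_RGB2HSV)
    m=(hs[...,1]>140)&(hs[...,0]<18)&(hs[...,2]>130)
    k,l,st,ce=cv2.connectedComponentsWithStats(m.astype(np.uint8))
    for i in range(1,k):
        if st[i,4]>300: print("orange",(.70-ce[i,1]/S).round(4),(.10-ce[i,0]/S).round(4),(st[i,2:4]/S).round(4))
    cv2.imwrite(f"pics/sp{n}.png",ims[0])
P=cloud(t)
# tall things: bell etc.
m=(P[...,2]>.05)&(P[...,0]>.5)&(P[...,0]<.9)&(abs(P[...,1])<.3)
k,l,st,_=cv2.connectedComponentsWithStats(m.astype(np.uint8))
for i in range(1,k):
    if st[i,4]>8: q=P[l==i]; print("tall",st[i,4],q.min(0).round(3),q.max(0).round(3))
# montage for refined viewing
A=ortho(t,.53,.69,-.06,.05,.036,3600); B=ortho(t,.38,.54,-.15,.0,.024,3600)
for im,x1,y1,nm in((A,.69,.05,"A"),(B,.54,0,"B")):
    im=np.ascontiguousarray(im[:,:,::-1])
    for x in np.arange(.38,.69,.02):
        r=int((x1-x)*3600)
        if 0<=r<im.shape[0]: cv2.line(im,(0,r),(im.shape[1],r),(0,200,0),1); cv2.putText(im,"%d"%round(x*1000),(0,r),0,.35,(0,255,255))
    for y in np.arange(-.16,.06,.02):
        r=int((y1-y)*3600)
        if 0<=r<im.shape[1]: cv2.line(im,(r,0),(r,im.shape[0]),(0,200,0),1); cv2.putText(im,"%d"%round(y*1000),(r,10),0,.35,(0,255,255))
    globals()[nm]=im
cv2.imwrite("pics/m.png",cv2.resize(np.hstack([A,B[:A.shape[0]]]),None,fx=.84,fy=.84))
E
```

```text
T spacer 70 (array([ 0.4574, -0.3404], dtype=float32), array([0.0284, 0.0485]), [np.float32(-87.3), np.float32(-177.3)])
T spacer 90 (array([ 0.4573, -0.3404], dtype=float32), array([0.0249, 0.0451]), [np.float32(-87.9), np.float32(-177.9)])
T spacer 110 (array([ 0.4576, -0.3402], dtype=float32), array([0.0212, 0.0415]), [np.float32(-88.5), np.float32(-178.5)])
orange 0.5913 -0.0563 [0.0075 0.029 ]
orange 0.584 0.0438 [0.0095 0.028 ]
S spacer 70 (array([ 0.4687, -0.3473], dtype=float32), array([0.0461, 0.0552]), [np.float32(-87.0), np.float32(-177.0)])
S spacer 90 (array([ 0.4629, -0.3473], dtype=float32), array([0.0314, 0.0508]), [np.float32(-89.1), np.float32(-179.1)])
S spacer 110 (array([ 0.4661, -0.3367], dtype=float32), array([0.0156, 0.0281]), [np.float32(-65.8), np.float32(-155.8)])
orange 0.5827 -0.0445 [0.0075 0.033 ]
orange 0.5802 0.0489 [0.0165 0.035 ]
tall 209 [ 0.832 -0.3    0.051] [ 0.899 -0.263  0.091]
tall 17 [0.847 0.294 0.051] [0.887 0.3   0.06 ]
tall 78 [0.772 0.032 0.05 ] [0.802 0.065 0.12 ]
tall 186 [0.743 0.151 0.05 ] [0.791 0.201 0.136]
```

View pics/m.png

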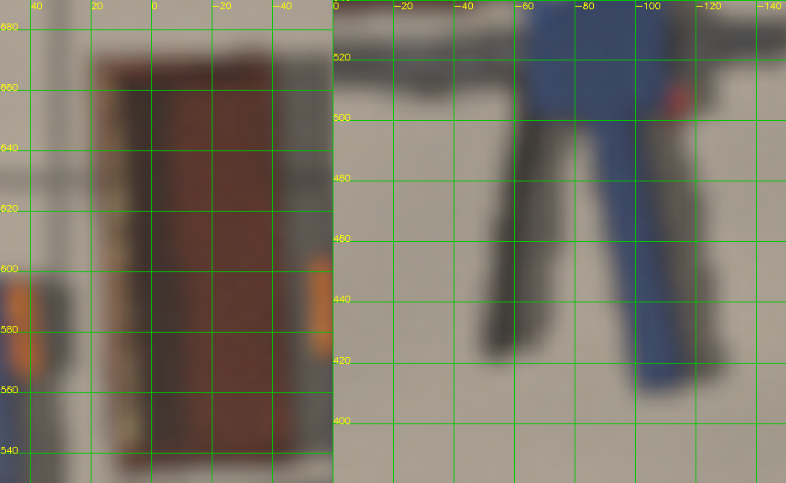

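```bash
python3 - <<'E'
from h import *
from scipy.ndimage import map_coordinates as mc
t=load("top0");s=load("scene0")
def prof(c,ctr,yaw,z,us,vs):
    a=np.radians(yaw);U,V=np.meshgrid(us,vs,indexing="ij")
    X=ctr[0]+U*np.cos(a)-V*np.sin(a);Y=ctr[1]+U*np.sin(a)+V*np.cos(a)
    uv=proj(c,np.c_[X.ravel(),Y.ravel(),np.full(X.size,z)])
    return np.stack([mc(c["color"][...,k].astype(float),[uv[:,1],uv[:,0]],order=1).reshape(X.shape) for k in range(3)],-1)
u=np.arange(-50,50.1,2)/1e3; v=np.arange(-44,45,2)/1e3
for n,c in(("T",t),("S",s)):
    for yaw in(1,2,3,4,5,6):
        p=prof(c,(.603,-.015),yaw,.036,u,v).mean(0); print(n,yaw,"sharp",(np.diff(p,axis=0)**2).sum().round(0))
    p=prof(c,(.603,-.015),3.5,.036,u,v).mean(0).round(0).astype(int)
    print(n,[(int(x*1e3),int(q[0]),int(q[2])) for x,q in zip(v,p)])
    w=np.arange(-80,81,3)/1e3
    p=prof(c,(.603,-.015),3.5,.036,w,np.arange(-15,16,3)/1e3).mean(1).round(0).astype(int)
    print(n,"len",[(int(x*1e3),int(q[0])) for x,q in zip(w,p)])
E
```

```text
T 1 sharp 3625.0
T 2 sharp 3642.0
T 3 sharp 3654.0
T 4 sharp 3584.0
T 5 sharp 3449.0
T 6 sharp 3274.0
T [(-44, 105, 77), (-42, 110, 73), (-40, 111, 73), (-38, 107, 75), (-36, 100, 76), (-34, 94, 75), (-32, 87, 70), (-30, 85, 64), (-28, 85, 56), (-26, 86, 51), (-24, 88, 48), (-22, 89, 46), (-20, 90, 46), (-18, 90, 46), (-16, 90, 46), (-14, 91, 47), (-12, 91, 47), (-10, 91, 47), (-8, 91, 47), (-6, 91, 47), (-4, 92, 47), (-2, 91, 47), (0, 90, 47), (2, 88, 47), (4, 83, 47), (6, 78, 46), (8, 72, 46), (10, 68, 46), (12, 66, 45), (14, 65, 46), (16, 65, 46), (18, 70, 48), (20, 78, 53), (22, 90, 59), (24, 104, 66), (26, 114, 72), (28, 122, 81), (30, 129, 92), (32, 138, 106), (34, 147, 120), (36, 153, 129), (38, 155, 133), (40, 151, 130), (42, 143, 124), (44, 134, 116)]
T len [(-80, 101), (-77, 123), (-74, 140), (-71, 137), (-68, 119), (-65, 97), (-62, 87), (-59, 85), (-56, 84), (-53, 85), (-50, 85), (-47, 85), (-44, 85), (-41, 85), (-38, 84), (-35, 84), (-32, 83), (-29, 84), (-26, 83), (-23, 83), (-20, 83), (-17, 82), (-14, 82), (-11, 82), (-8, 81), (-5, 81), (-2, 82), (1, 82), (4, 83), (7, 8
[... 886 characters left out ...]
2), (30, 148, 96), (32, 146, 98), (34, 142, 98), (36, 138, 98), (38, 135, 98), (40, 136, 100), (42, 140, 102), (44, 144, 104)]
S len [(-80, 207), (-77, 179), (-74, 143), (-71, 116), (-68, 102), (-65, 100), (-62, 96), (-59, 86), (-56, 73), (-53, 67), (-50, 67), (-47, 68), (-44, 69), (-41, 67), (-38, 71), (-35, 75), (-32, 75), (-29, 73), (-26, 73), (-23, 74), (-20, 73), (-17, 72), (-14, 74), (-11, 75), (-8, 74), (-5, 74), (-2, 73), (1, 72), (4, 74), (7, 73), (10, 71), (13, 72), (16, 72), (19, 73), (22, 73), (25, 74), (28, 74), (31, 73), (34, 72), (37, 73), (40, 74), (43, 73), (46, 73), (49, 71), (52, 72), (55, 72), (58, 74), (61, 80), (64, 90), (67, 98), (70, 92), (73, 79), (76, 72), (79, 77)]
```

>>> {"op": "drive_tool", "data": {"moves": [93,0,0,0,0,0,-8.5,93,0,0,0,0,0,-8.5,93,0,0,0,0,0,-8.5,93,0,0,0,0,0,-8.5,93,0,0,0,0,0,-8.5,93,0,0,0,0,0,-8.5,93,0,0,0,0,0,-8.5,93,0,0,0,0,0,-8.5], "grip_force": 20}}

```text
t: 0.9
tool_pos: [0.209, -0.5623, 0.4041]
orientation: [-2.245, -2.196, -0.001]
force: [0.0, -0.3, -0.3]
opening: 0.093
gripper_force: 0.0
```

```bash
cat > go.py <<'E'
import sys,numpy as np
from plant import robot
from scipy.spatial.transform import Rotation as Ro
x,y,yaw=map(float,sys.argv[1:4])  # grasp target xy, tool-y-axis heading deg
s=robot.read_state(); R=Ro.from_rotvec(s["orientation"]); M=R.as_matrix()
g=s["tool_pos"]+M[:,2]*.167
h=np.degrees(np.arctan2(M[1,1],M[0,1])); 
print("t",s["t"],"grasp",g.round(4),"heading",h.round(2),"toolz",M[:,2].round(4),"F",s["force"].round(1),"open",s["opening"].round(4),"gf",s["gripper_force"])
print("shift mm in tool axes now:",(M.T@(np.r_[x,y,g[2]]-g)*1e3).round(1),"turn z:",round(-((yaw-h+90)%180-90),2))
a=np.radians(yaw); F=np.c_[[np.sin(a),-np.cos(a),0],[np.cos(a),np.sin(a),0],[0,0,-1]]
print("after turn:",(F.T@(np.r_[x,y,g[2]]-g)*1e3).round(1), "q",s["q"].round(2))
E
python3 go.py .458 -.3425 2.3
```

```text
Traceback (most recent call last):
  File "go.py", line 8, in <module>
    print("t",s["t"],"grasp",g.round(4),"heading",h.round(2),"toolz",M[:,2].round(4),"F",s["force"].round(1),"open",s["opening"].round(4),"gf",s["gripper_force"])
                                                                                                                    ^^^^^^^^^^^^^^^^^^
AttributeError: 'float' object has no attribute 'round'
```

```bash
sed -i 's/,s\["opening"\].round(4)/,s["opening"]/; s/np.c_\[\[np.sin(a),-np.cos(a),0\]/np.c_[[-np.sin(a),np.cos(a),0]/' go.py
python3 go.py .458 -.3425 2.3
```

```text
t 0.9 grasp [ 0.2089 -0.5621  0.2371] heading -1.27 toolz [-3.0e-04  1.1e-03 -1.0e+00] F [ 0.  -0.3 -0.3] open 0.09296902366758598 gf 0.0
shift mm in tool axes now: [2.251e+02 2.442e+02 2.000e-01] turn z: -3.57
after turn: [209.4 257.7   0. ] q [-1.3   0.13  1.49 -0.    1.52 -1.28]
```

>>> {"op": "drive_tool", "data": {"moves": [93,0,0,0,0,0,-3.6,93,35,43,0,0,0,0,93,35,43,0,0,0,0,93,35,43,0,0,0,0,93,35,43,0,0,0,0,93,35,43,0,0,0,0,93,34,43,40,0,0,0,93,0,0,40,0,0,0]}}

```text
t: 1.7
tool_pos: [0.4321, -0.369, 0.337]
orientation: [2.173, 2.261, 0.002]
force: [-0.4, -0.8, -0.5]
opening: 0.0933
gripper_force: 0.0
```

>>> {"op": "drive_tool", "data": {"moves": [93,0,0,20,0,0,0,93,0,0,0,0,0,0,93,0,0,0,0,0,0]}}

```text
t: 2.0
tool_pos: [0.428, -0.3719, 0.3154]
orientation: [-2.182, -2.259, -0.0]
force: [0.3, -0.5, 0.8]
opening: 0.093
gripper_force: 0.0
```

```bash
python3 go.py .458 -.3425 2.3
```

```text
t 2.0 grasp [ 0.4279 -0.3717  0.1484] heading 1.98 toolz [-7.e-04  7.e-04 -1.e+00] F [ 0.3 -0.5  0.8] open 0.09301370818017335 gf 0.0
shift mm in tool axes now: [28.2 31.1 -0. ] turn z: -0.32
after turn: [28.  31.2  0. ] q [-0.81  0.1   1.68 -0.    1.36 -0.84]
```

>>> {"op": "drive_tool", "data": {"moves": [93,14,15.5,0,0,0,-0.3,93,14,15.5,0,0,0,0,93,0,0,25,0,0,0,93,0,0,25,0,0,0,93,0,0,25,0,0,0,93,0,0,20,0,0,0,93,0,0,0,0,0,0]}}

```text
t: 2.7
tool_pos: [0.4574, -0.3428, 0.2192]
orientation: [-2.176, -2.263, 0.0]
force: [-1.3, 0.5, -1.1]
opening: 0.093
gripper_force: 0.0
```

```bash
python3 go.py .458 -.3425 2.3
```

```text
t 2.7 grasp [ 0.4571 -0.3425  0.0522] heading 2.24 toolz [-0.0018  0.0016 -1.    ] F [-1.3  0.5 -1.1] open 0.09302777257693615 gf 0.0
shift mm in tool axes now: [-0.1  0.9 -0. ] turn z: -0.06
after turn: [-0.1  0.9  0. ] q [-0.73  0.22  1.74  0.    1.18 -0.77]
```

>>> {"op": "drive_tool", "data": {"moves": [93,0,1,15,0,0,0,93,0,0,14,0,0,0,93,0,0,0,0,0,0,20,0,0,0,0,0,0,20,0,0,0,0,0,0,20,0,0,0,0,0,0,20,0,0,0,0,0,0,20,0,0,0,0,0,0], "grip_force": 12}}

```text
t: 3.5
tool_pos: [0.4592, -0.3428, 0.1916]
orientation: [2.176, 2.265, 0.0]
force: [0.3, 0.1, 0.0]
opening: 0.058
gripper_force: 0.0
```

>>> {"op": "drive_tool", "data": {"moves": [20,0,0,0,0,0,0,20,0,0,-20,0,0,0,20,0,0,-40,0,0,0,20,0,0,-40,0,0,0,20,0,0,0,0,0,0]}}

```text
t: 4.0
tool_pos: [0.4609, -0.3443, 0.2984]
orientation: [2.169, 2.257, 0.001]
force: [-0.1, -0.5, 0.6]
opening: 0.0209
gripper_force: 0.0
```

```bash
python3 go.py .604 -.015 3.5
```

```text
t 4.0 grasp [ 0.4623 -0.3455  0.1314] heading 2.29 toolz [ 0.0082 -0.0073 -0.9999] F [-0.1 -0.5  0.6] open 0.02090918894591032 gf 0.0
shift mm in tool axes now: [324.6 154.8  -1.3] turn z: -1.21
after turn: [321.2 161.6   0. ] q [-0.73  0.13  1.68  0.    1.31 -0.77]
```

I lifted before the slow fingers had closed, so I need to check the spacer again.

```bash
python3 - <<'E'
from plant import robot
from h import *
c=robot.read_camera("top"); np.savez("pics/top1.npz",**c); s=robot.read_camera("scene"); np.savez("pics/scene1.npz",**s)
a=ortho(c,.36,.56,-.46,-.26,.03,1900);b=ortho(s,.36,.56,-.46,-.26,.03,1900)
cv2.imwrite("pics/sp1.png",np.hstack([a,b])[:,:,::-1])
E
```

```text
(no output)
```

View pics/sp1.png

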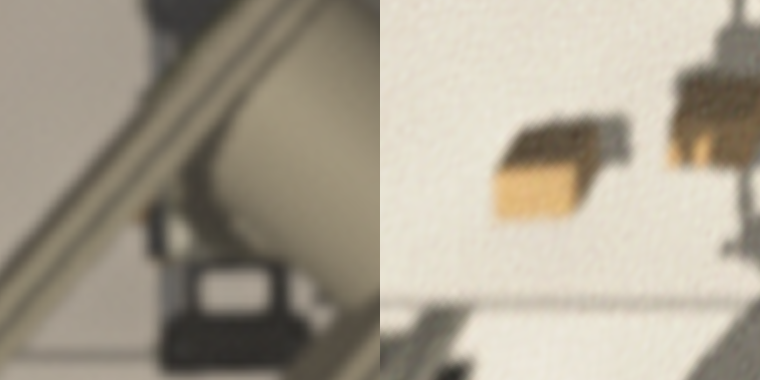

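```bash
python3 - <<'E'
from h import *
for n in("scene0","scene1"):
    a=ortho(load(n),.43,.49,-.375,-.315,.03,4000); h=cv2.cvtColor(a,cv2.COLOR_RGB2HSV)
    for th in (150,175,195):
        m=((h[...,1]>70)&(h[...,2]>th)).astype(np.uint8); k,l,st,_=cv2.connectedComponentsWithStats(m); i=1+st[1:,4].argmax()
        r=cv2.minAreaRect(np.argwhere(l==i)[:,::-1].astype(np.float32)); print(n,th,(.49-r[0][1]/4000),(-.315-r[0][0]/4000),np.array(r[1])/4,r[2])
E
```

```text
scene0 150 0.4594288482666016 -0.343052059173584 [29.27545166 45.79003143] 89.02897644042969
scene0 175 0.45868775939941403 -0.34207055854797364 [27.35673523 43.93682098] 88.15238952636719
scene0 195 0.4577208786010742 -0.3409842758178711 [25.30341721 41.78639984] 87.39744567871094
scene1 150 0.4595 -0.343375 [46.25 29.5 ] 0.0
scene1 175 0.458625 -0.342375 [27.75 44.25] 90.0
scene1 195 0.45774828720092775 -0.341252779006958 [25.40000153 41.92358017] 87.92496490478516
```

>>> {"op": "drive_tool", "data": {"moves": [93,0,0,0,0,0,0.3,93,0,0,0,0,0,0,93,0,0,0,0,0,0,93,0,0,0,0,0,0,93,0,0,0,0,0,0,93,0,0,0,0,0,0,93,0,0,0,0,0,0,93,0,0,20,0,0,0]}}

```text
t: 4.9
tool_pos: [0.4602, -0.3436, 0.2742]
orientation: [2.179, 2.255, 0.0]
force: [1.2, -0.2, -0.1]
opening: 0.0795
gripper_force: 0.0
```

>>> {"op": "drive_tool", "data": {"moves": [93,0,0,25,0,0,0,93,0,0,25,0,0,0,93,0,0,0,0,0,0,93,0,0,0,0,0,0]}}

```text
t: 5.3
tool_pos: [0.459, -0.3426, 0.2213]
orientation: [-2.182, -2.259, 0.0]
force: [1.0, 0.4, -0.3]
opening: 0.0933
gripper_force: 0.0
```

```bash
python3 go.py .4587 -.3424 2
```

```text
t 5.3 grasp [ 0.4588 -0.3424  0.0543] heading 1.99 toolz [-9.e-04  8.e-04 -1.e+00] F [ 1.   0.4 -0.3] open 0.09328776312962482 gf 0.0
shift mm in tool axes now: [ 0.  -0.1  0. ] turn z: -0.01
after turn: [ 0.  -0.1  0. ] q [-0.73  0.22  1.74 -0.    1.19 -0.77]
```

Aligned; go down 31 mm and close, waiting for it.

>>> {"op": "drive_tool", "data": {"moves": [93,0,0,16,0,0,0,93,0,0,15,0,0,0,93,0,0,0,0,0,0,20,0,0,0,0,0,0,20,0,0,0,0,0,0,20,0,0,0,0,0,0,20,0,0,0,0,0,0,20,0,0,0,0,0,0]}}

```text
t: 6.1
tool_pos: [0.4592, -0.3428, 0.1907]
orientation: [2.182, 2.259, 0.0]
force: [-0.3, -0.3, 0.4]
opening: 0.0576
gripper_force: 0.0
```

>>> {"op": "drive_tool", "data": {"moves": [20,0,0,0,0,0,0,20,0,0,0,0,0,0,20,0,0,0,0,0,0,20,0,0,0,0,0,0,20,0,0,0,0,0,0]}}

```text
t: 6.6
tool_pos: [0.459, -0.3427, 0.1903]
orientation: [-2.183, -2.26, 0.0]
force: [-0.4, 0.5, 0.3]
opening: 0.0278
gripper_force: 12.0
```

>>> {"op": "drive_tool", "data": {"moves": [20,0,0,-15,0,0,0,20,0,0,-25,0,0,0,20,0,0,-25,0,0,0,20,0,0,-25,0,0,0,20,0,0,0,0,0,-1.5,20,0,0,0,0,0,0]}}

```text
t: 7.2
tool_pos: [0.4593, -0.3429, 0.2815]
orientation: [2.15, 2.288, 0.0]
force: [-0.2, 0.6, -0.4]
opening: 0.0281
gripper_force: 12.0
```

```bash
python3 go.py .596 -.0155 3.5
```

```text
t 7.2 grasp [ 0.4596 -0.3431  0.1145] heading 3.56 toolz [ 0.0017 -0.0015 -1.    ] F [-0.2  0.6 -0.4] open 0.028120607463175462 gf 11.951859891414642
shift mm in tool axes now: [ 3.185e+02  1.565e+02 -3.000e-01] turn z: 0.06
after turn: [318.7 156.1   0. ] q [-0.73  0.15  1.7  -0.    1.29 -0.79]
```

>>> {"op": "drive_tool", "data": {"moves": [20,32,15.6,0,0,0,0,20,32,15.6,0,0,0,0,20,32,15.6,0,0,0,0,20,32,15.6,0,0,0,0,20,32,15.6,0,0,0,0,20,32,15.6,0,0,0,0,20,32,15.6,0,0,0,0,20,32,15.6,0,0,0,0]}}

```text
t: 8.0
tool_pos: [0.5677, -0.0779, 0.2786]
orientation: [-2.151, -2.286, 0.002]
force: [-0.1, -0.6, -1.1]
opening: 0.0279
gripper_force: 12.0
```

>>> {"op": "drive_tool", "data": {"moves": [20,31,15.6,0,0,0,0,20,31,15.6,0,0,0,0,20,0,0,20,0,0,0,20,0,0,0,0,0,0,20,0,0,0,0,0,0]}}

```text
t: 8.5
tool_pos: [0.5945, -0.0159, 0.2586]
orientation: [-2.151, -2.286, 0.004]
force: [0.4, -0.9, -0.1]
opening: 0.0279
gripper_force: 12.0
```

```bash
python3 go.py .596 -.0155 3.5; python3 - <<'E'
from plant import robot
from h import *
c=robot.read_camera("top"); np.savez("pics/top2.npz",**c); s=robot.read_camera("scene"); np.savez("pics/scene2.npz",**s)
a=ortho(s,.52,.69,-.08,.06,.036,2800);b=ortho(c,.52,.69,-.08,.06,.036,2800)
cv2.imwrite("pics/pl2.png",np.hstack([b,a])[:,:,::-1])
E
```

```text
t 8.5 grasp [ 0.5938 -0.0158  0.0916] heading 3.48 toolz [-3.9e-03  3.0e-04 -1.0e+00] F [ 0.4 -0.9 -0.1] open 0.027860064494002985 gf 11.952071338891983
shift mm in tool axes now: [ 0.2  2.2 -0. ] turn z: -0.02
after turn: [0.2 2.2 0. ] q [-0.11  0.23  1.65 -0.    1.26 -0.17]
```

View pics/pl2.png

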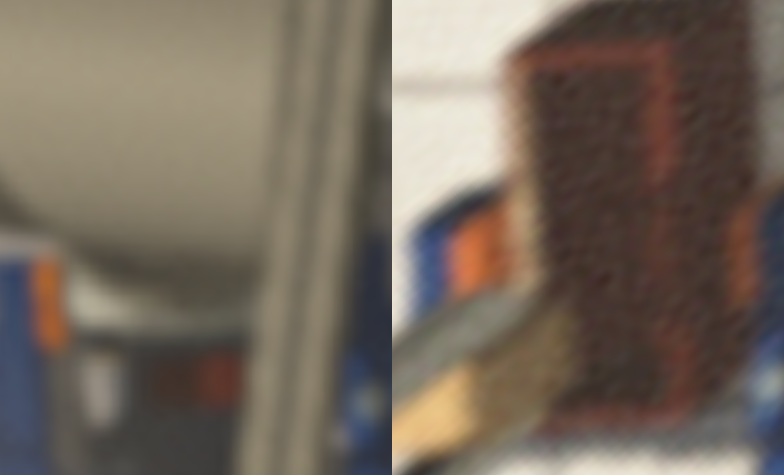

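>>> {"op": "drive_tool", "data": {"moves": [20,0,2,15,0,0,0,20,0,0,12,0,0,0,20,0,0,0,0,0,0,20,0,0,0,0,0,0,20,0,0,6,0,0,0,20,0,0,6,0,0,0]}}

```text
t: 9.2
tool_pos: [0.5978, -0.0157, 0.2215]
orientation: [2.152, 2.287, 0.001]
force: [-0.5, -0.2, -0.1]
opening: 0.028
gripper_force: 12.0
```

```bash
python3 go.py .596 -.0155 3.5
```

```text
t 9.2 grasp [ 0.598  -0.0157  0.0545] heading 3.49 toolz [ 1.2e-03 -1.0e-04 -1.0e+00] F [-0.5 -0.2 -0.1] open 0.027955184708958924 gf 11.95203423500061
shift mm in tool axes now: [ 0.3 -1.9 -0. ] turn z: -0.01
after turn: [ 0.3 -1.9  0. ] q [-0.11  0.28  1.66  0.    1.2  -0.17]
```

>>> {"op": "drive_tool", "data": {"moves": [20,0,0,5,0,0,0,20,0,0,5,0,0,0,20,0,0,5,0,0,0,20,0,0,5,0,0,0,20,0,0,2,0,0,0,20,0,0,0,0,0,0,20,0,0,0,0,0,0]}}

```text
t: 9.9
tool_pos: [0.5975, -0.0156, 0.1994]
orientation: [2.153, 2.288, 0.0]
force: [0.3, 0.4, 0.9]
opening: 0.0276
gripper_force: 12.0
```

>>> {"op": "drive_tool", "data": {"moves": [55,0,0,0,0,0,0,55,0,0,0,0,0,0,55,0,0,0,0,0,0,55,0,0,0,0,0,0,55,0,0,0,0,0,0,55,0,0,-15,0,0,0,55,0,0,-30,0,0,0,55,0,0,-30,0,0,0]}}

```text
t: 10.7
tool_pos: [0.5971, -0.0156, 0.2756]
orientation: [-2.152, -2.287, 0.001]
force: [1.4, 0.3, -0.7]
opening: 0.0549
gripper_force: 0.0
```

>>> {"op": "drive_tool", "data": {"moves": [93,-20,-30,0,0,0,8.5,93,-20,-30,0,0,0,8.5,93,0,0,0,0,0,8.5,93,0,0,0,0,0,8.5,93,0,0,0,0,0,8.5,93,0,0,0,0,0,8.5,93,0,0,0,0,0,8.5,93,0,0,0,0,0,8.5]}}

```text
t: 11.5
tool_pos: [0.5373, -0.0548, 0.2756]
orientation: [3.066, 0.683, 0.002]
force: [0.6, 0.6, 0.1]
opening: 0.0931
gripper_force: 0.0
```

>>> {"op": "drive_tool", "data": {"moves": [93,0,0,0,0,0,8.5,93,0,0,0,0,0,8.5,93,0,0,0,0,0,0,93,0,0,0,0,0,0]}}

```text
t: 11.9
tool_pos: [0.5372, -0.0548, 0.2751]
orientation: [3.132, 0.24, 0.001]
force: [-0.5, -0.1, -0.3]
opening: 0.0931
gripper_force: 0.0
```

```bash
python3 go.py .45 -.078 90; python3 - <<'E'
from plant import robot
from h import *
c=robot.read_camera("top"); np.savez("pics/top3.npz",**c); s=robot.read_camera("scene"); np.savez("pics/scene3.npz",**s)
a=ortho(s,.40,.69,-.13,.09,.036,1780);b=ortho(c,.40,.69,-.13,.09,.024,1780)
cv2.imwrite("pics/pl3.png",np.hstack([b,a])[:,:,::-1])
E
```

```text
t 11.9 grasp [ 0.5374 -0.0548  0.1081] heading -81.25 toolz [ 9.e-04 -1.e-04 -1.e+00] F [-0.5 -0.1 -0.3] open 0.09314509142636049 gf 0.0
shift mm in tool axes now: [-89.9   9.7  -0.1] turn z: 8.75
after turn: [ 87.4 -23.2   0. ] q [-0.2   0.07  1.8   0.    1.27  1.22]
```

View pics/pl3.png

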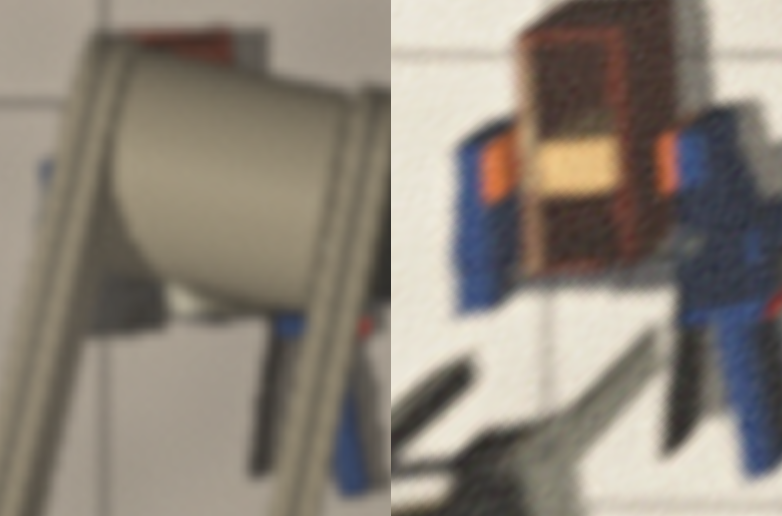

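>>> {"op": "drive_tool", "data": {"moves": [93,0,0,0,0,0,4.7,93,-28,13,0,0,0,0,93,-28,13,0,0,0,0,93,-28,13,0,0,0,0,93,0,0,20,0,0,0,93,0,0,20,0,0,0,93,0,0,0,0,0,0,93,0,0,0,0,0,0]}}

```text
t: 12.8
tool_pos: [0.4558, -0.0991, 0.2344]
orientation: [-3.139, -0.106, 0.001]
force: [-0.2, 0.3, 1.8]
opening: 0.0932
gripper_force: 0.0
```

```bash
python3 go.py .454 -.088 -86;
```

```text
t 12.8 grasp [ 0.4556 -0.0991  0.0674] heading -86.13 toolz [-9.e-04  3.e-04 -1.e+00] F [-0.2  0.3  1.8] open 0.09324949874102939 gf 0.0
shift mm in tool axes now: [ -0.9 -11.2   0. ] turn z: -0.13
after turn: [ -0.8 -11.2   0. ] q [-0.32 -0.08  2.02  0.    1.2   1.18]
```

Shift −11 in y, then down 45 mm.

>>> {"op": "drive_tool", "data": {"moves": [93,-1,-11.5,0,0,0,0,93,0,0,12,0,0,0,93,0,0,12,0,0,0,93,0,0,12,0,0,0,93,0,0,9,0,0,0,93,0,0,0,0,0,0,93,0,0,0,0,0,0], "grip_force": 9}}

```text
t: 13.5
tool_pos: [0.4539, -0.0879, 0.1889]
orientation: [-3.14, -0.103, 0.002]
force: [-0.3, 0.1, -0.1]
opening: 0.0931
gripper_force: 0.0
```

```bash
python3 go.py .454 -.088 -86;
```

```text
t 13.5 grasp [ 0.4538 -0.0878  0.0219] heading -86.22 toolz [-1.e-03  3.e-04 -1.e+00] F [-0.3  0.1 -0.1] open 0.09306982645173315 gf 0.0
shift mm in tool axes now: [ 0.2  0.2 -0. ] turn z: -0.22
after turn: [0.2 0.2 0. ] q [-0.3  -0.01  2.06 -0.    1.1   1.2 ]
```

Squeeze (command below full-stroke width; force-limited at 9 N).

>>> {"op": "drive_tool", "data": {"moves": [28,0,0,0,0,0,0,28,0,0,0,0,0,0,28,0,0,0,0,0,0,28,0,0,0,0,0,0,28,0,0,0,0,0,0,28,0,0,0,0,0,0,28,0,0,0,0,0,0,28,0,0,0,0,0,0]}}

```text
t: 14.3
tool_pos: [0.4541, -0.0879, 0.1894]
orientation: [3.14, 0.104, 0.0]
force: [-2.3, -1.8, 1.7]
opening: 0.034
gripper_force: 4.4
```

>>> {"op": "drive_tool", "data": {"moves": [28,0,0,0,0,0,0,28,0,0,0,0,0,0]}}

```text
t: 14.5
tool_pos: [0.4541, -0.0878, 0.1893]
orientation: [3.14, 0.104, 0.0]
force: [-2.0, -0.2, 1.5]
opening: 0.0328
gripper_force: 8.7
```

>>> {"op": "drive_tool", "data": {"moves": [93,0,0,0,0,0,0,93,0,0,0,0,0,0,93,0,0,0,0,0,0,93,0,0,0,0,0,0,93,0,0,0,0,0,0,93,0,0,0,0,0,0,93,0,0,0,0,0,0,93,0,0,0,0,0,0]}}

```text
t: 15.3
tool_pos: [0.454, -0.0878, 0.1892]
orientation: [3.14, 0.104, -0.0]
force: [0.5, 0.4, 1.2]
opening: 0.0909
gripper_force: 0.0
```

```bash
python3 - <<'E'
from plant import robot
from h import *
c=robot.read_camera("top"); np.savez("pics/top4.npz",**c); s=robot.read_camera("scene"); np.savez("pics/scene4.npz",**s)
a=ortho(s,.40,.69,-.13,.09,.036,1780);b=ortho(c,.40,.69,-.13,.09,.024,1780)
cv2.imwrite("pics/pl4.png",np.hstack([b,a])[:,:,::-1])
E
```

```text
(no output)
```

View pics/pl4.png

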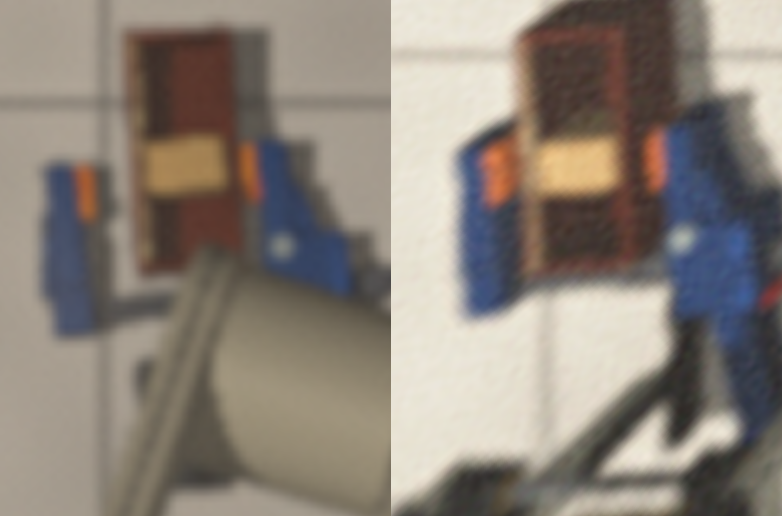

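Clamp moved about 5 mm along its bar and the jaw ratcheted in; the spacer sits flush in the holder. Continuing to pump.

>>> {"op": "drive_tool", "data": {"moves": [93,0,0,0,0,0,0,28,0,0,0,0,0,0,28,0,0,0,0,0,0,28,0,0,0,0,0,0,28,0,0,0,0,0,0,28,0,0,0,0,0,0,28,0,0,0,0,0,0,28,0,0,0,0,0,0]}}

```text
t: 16.2
tool_pos: [0.454, -0.088, 0.1893]
orientation: [3.14, 0.104, -0.0]
force: [-0.8, -1.9, 0.9]
opening: 0.0418
gripper_force: 4.0
```

>>> {"op": "drive_tool", "data": {"moves": [28,0,0,0,0,0,0,28,0,0,0,0,0,0,28,0,0,0,0,0,0]}}

```text
t: 16.5
tool_pos: [0.454, -0.0878, 0.1893]
orientation: [3.14, 0.104, -0.0]
force: [-2.8, -1.6, 0.8]
opening: 0.0331
gripper_force: 8.6
```

>>> {"op": "drive_tool", "data": {"moves": [93,0,0,0,0,0,0,93,0,0,0,0,0,0,93,0,0,0,0,0,0,93,0,0,0,0,0,0,93,0,0,0,0,0,0,93,0,0,0,0,0,0,93,0,0,0,0,0,0,93,0,0,0,0,0,0]}}

```text
t: 17.3
tool_pos: [0.454, -0.0878, 0.1892]
orientation: [3.14, 0.104, -0.0]
force: [0.5, -0.1, -0.4]
opening: 0.0912
gripper_force: 0.0
```

>>> {"op": "drive_tool", "data": {"moves": [93,0,0,0,0,0,0,28,0,0,0,0,0,0,28,0,0,0,0,0,0,28,0,0,0,0,0,0,28,0,0,0,0,0,0,28,0,0,0,0,0,0,28,0,0,0,0,0,0,28,0,0,0,0,0,0]}}

```text
t: 18.1
tool_pos: [0.4539, -0.088, 0.1892]
orientation: [3.14, 0.104, -0.001]
force: [-1.6, -1.6, 1.9]
opening: 0.0418
gripper_force: 3.8
```

>>> {"op": "drive_tool", "data": {"moves": [28,0,0,0,0,0,0,28,0,0,0,0,0,0,28,0,0,0,0,0,0]}}

```text
t: 18.4
tool_pos: [0.454, -0.0879, 0.1893]
orientation: [3.14, 0.104, -0.0]
force: [-3.2, -1.1, 1.8]
opening: 0.0333
gripper_force: 8.6
```

>>> {"op": "drive_tool", "data": {"moves": [93,0,0,0,0,0,0,93,0,0,0,0,0,0,93,0,0,0,0,0,0,93,0,0,0,0,0,0,93,0,0,0,0,0,0,93,0,0,0,0,0,0,93,0,0,0,0,0,0,93,0,0,0,0,0,0]}}

```text
t: 19.2
tool_pos: [0.454, -0.0878, 0.1892]
orientation: [3.14, 0.104, -0.0]
force: [0.0, 0.0, 0.2]
opening: 0.0915
gripper_force: 0.0
```

>>> {"op": "drive_tool", "data": {"moves": [93,0,0,0,0,0,0,28,0,0,0,0,0,0,28,0,0,0,0,0,0,28,0,0,0,0,0,0,28,0,0,0,0,0,0,28,0,0,0,0,0,0,28,0,0,0,0,0,0,28,0,0,0,0,0,0]}}

```text
t: 20.0
tool_pos: [0.454, -0.0879, 0.1892]
orientation: [3.14, 0.104, -0.001]
force: [-2.4, -1.9, 0.8]
opening: 0.0414
gripper_force: 3.5
```

>>> {"op": "drive_tool", "data": {"moves": [28,0,0,0,0,0,0,28,0,0,0,0,0,0,28,0,0,0,0,0,0]}}

```text
t: 20.3
tool_pos: [0.4541, -0.0879, 0.1893]
orientation: [3.14, 0.104, -0.0]
force: [-2.2, -1.6, -0.1]
opening: 0.0336
gripper_force: 8.6
```

```bash
python3 - <<'E'
from plant import robot
from h import *
c=robot.read_camera("top"); np.savez("pics/top5.npz",**c); s=robot.read_camera("scene"); np.savez("pics/scene5.npz",**s)
a=ortho(s,.40,.69,-.13,.09,.036,1780);b=ortho(c,.40,.69,-.13,.09,.024,1780)
cv2.imwrite("pics/pl5.png",np.hstack([b,a])[:,:,::-1])
E
```

```text
(no output)
```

View pics/pl5.png

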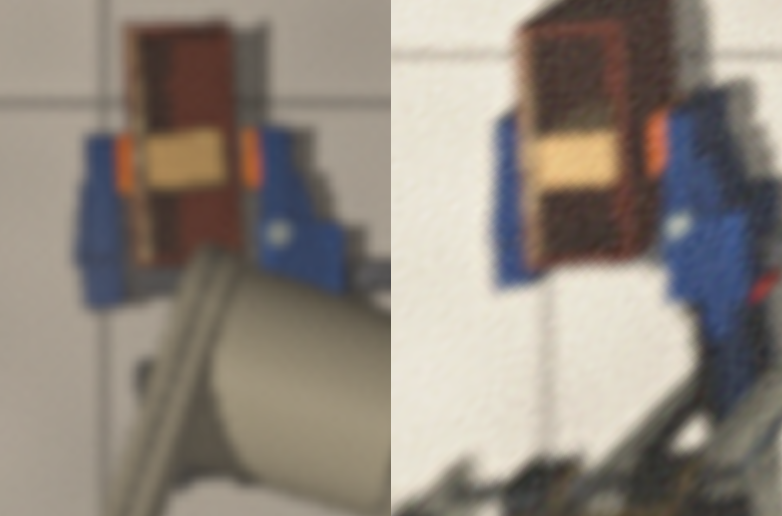

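>>> {"op": "drive_tool", "data": {"moves": [93,0,0,0,0,0,0,93,0,0,0,0,0,0,93,0,0,0,0,0,0,93,0,0,0,0,0,0,93,0,0,0,0,0,0,93,0,0,0,0,0,0,93,0,0,0,0,0,0,93,0,0,0,0,0,0]}}

```text
t: 21.2
tool_pos: [0.454, -0.0879, 0.1892]
orientation: [3.14, 0.104, -0.0]
force: [-0.2, 0.3, 1.1]
opening: 0.0911
gripper_force: 0.0
```

>>> {"op": "drive_tool", "data": {"moves": [93,0,0,0,0,0,0,28,0,0,0,0,0,0,28,0,0,0,0,0,0,28,0,0,0,0,0,0,28,0,0,0,0,0,0,28,0,0,0,0,0,0,28,0,0,0,0,0,0,28,0,0,0,0,0,0]}}

```text
t: 22.0
tool_pos: [0.454, -0.088, 0.1893]
orientation: [3.139, 0.104, -0.0]
force: [-1.9, -1.3, -0.4]
opening: 0.0423
gripper_force: 7.5
```

>>> {"op": "drive_tool", "data": {"moves": [28,0,0,0,0,0,0,28,0,0,0,0,0,0,28,0,0,0,0,0,0,28,0,0,0,0,0,0]}}

```text
t: 22.4
tool_pos: [0.4541, -0.0878, 0.1893]
orientation: [3.14, 0.104, 0.0]
force: [-2.0, -2.6, -0.4]
opening: 0.0401
gripper_force: 8.5
```

>>> {"op": "drive_tool", "data": {"moves": [28,0,0,0,0,0,0,28,0,0,0,0,0,0,28,0,0,0,0,0,0,28,0,0,0,0,0,0,28,0,0,0,0,0,0,28,0,0,0,0,0,0], "grip_force": 11}}

```text
t: 23.0
tool_pos: [0.4541, -0.0878, 0.1893]
orientation: [3.14, 0.104, 0.0]
force: [-1.1, -2.4, -0.2]
opening: 0.0371
gripper_force: 10.3
```

```bash
python3 go.py .454 -.088 -86; python3 - <<'E'
from plant import robot
from h import *
c=robot.read_camera("top"); s=robot.read_camera("scene"); print(robot.read_state()["opening"])
a=ortho(s,.40,.69,-.13,.09,.036,1780);b=ortho(c,.40,.69,-.13,.09,.024,1780)
cv2.imwrite("pics/pl6.png",np.hstack([b,a])[:,:,::-1])
E
```

```text
t 23.0 grasp [ 0.4541 -0.0878  0.0223] heading -86.22 toolz [ 0. -0. -1.] F [-1.1 -2.4 -0.2] open 0.03707951956474643 gf 10.286175759974867
shift mm in tool axes now: [-0.1  0.2  0. ] turn z: -0.22
after turn: [-0.1  0.2  0. ] q [-0.3  -0.01  2.06 -0.    1.1   1.2 ]
0.03716975239577088
```

View pics/pl6.png

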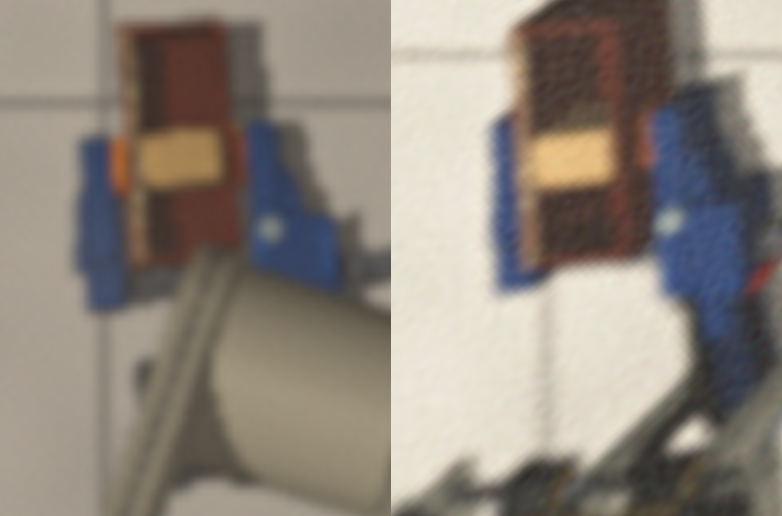

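>>> {"op": "drive_tool", "data": {"moves": [28,0,0,0,0,0,0,28,0,0,0,0,0,0,28,0,0,0,0,0,0,28,0,0,0,0,0,0,28,0,0,0,0,0,0,28,0,0,0,0,0,0,28,0,0,0,0,0,0,28,0,0,0,0,0,0]}}

```text
t: 23.9
tool_pos: [0.454, -0.0878, 0.1892]
orientation: [-3.14, -0.104, 0.0]
force: [-1.8, -2.1, 0.1]
opening: 0.0374
gripper_force: 10.3
```

```bash
python3 -c "
from plant import robot
print(robot.close_job())"
```

```text
the job is handed in; nothing more can be done
None
```

I placed the spacer across the holder near its middle and closed the clamp with five trigger squeezes, then handed the job in at about 24 s still squeezing at about 10 N, which by the clamp's ratio is about 22 N per pad (pad force not measured directly; the hand-in returned no verdict).

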